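# Set the syringe pump's pusher to the index with its thumbwheel

### The job

The syringe pump on the bench is being set up for its next run: with a fingertip on top of the knurled thumbwheel at the end of its lead screw, roll the wheel until the gap between the pointer on the pusher block and the index on the scale bar has closed and the two points stand opposite each other, without running past. Then take the finger off the wheel. Do not push the pusher or the plunger directly, and do not pick up or shift the other things on the bench.

Things in the scene. Friction and masses are not known exactly. Their poses are not given: they have to be found in the camera images.
- pump: the syringe pump, fixed: 110 mm deep (x), 300 mm long (y). Origin on the bench under its middle. Own y runs along the lead screw from the thumbwheel end (-y) to the white drive housing (y = 5 to 155 mm, 62 mm high; the clear syringe clamped on it tops out at 101 mm); the scale bar is on its +x side; z up
- thumbwheel: knurled metal wheel, 52 mm diameter, 16 mm wide, on a level axis along the pump's y; origin at its centre, 46 mm above the bench. It turns against a light drag (1 N at the rim), stays where left, does not sink when pressed. Rolling its top towards the pump's -x moves the pusher to +y, closing the gap: 2.5 mm per rad (26 mm of rim); the other way opens it
- wheel_top (a point): topmost point of the thumbwheel, mid-width, 72 mm above the bench (fixed to the pump, does not turn; axes as the pump's). On either side, 4 mm clear of the wheel, is an aluminium bearing plate 8 mm thick, 80 mm wide in x, top at 60 mm: the wheel stands 12 mm proud of them
- pusher: black pusher block on two guide rods, 78 mm wide, 20 mm thick in y, 98 mm high, holding the syringe's plunger; driven by the lead screw along the pump's y. Origin on the bench under its middle
- pointer_tip (a point): the tip of the dark steel pointer (12 mm wide, tapering) on the pusher block, which points to the pump's +x over the scale bar, 63 mm above the bench; moves with the pusher
- index_tip (a point): tip of the index, a fixed dark steel clip, 14 mm wide, on the scale bar pointing to the pump's -x, 63 mm above the bench; axes as the pump's. The gap is how far the pointer tip lies short of it (to -y) along the pump's y: 7 to 23 mm at the start. Across (x) the tips pass 1 mm apart
- beaker: glass beaker, 64 mm wide, 85 mm high, just off the wheel end of the pump; origin under its centre; stays put
- spare_syringe: spare syringe lying on the bench on the scale side of the pump, about 145 mm long, 20 mm thick; origin under the flange of its barrel; stays put
- vial: small amber vial, 28 mm wide, 55 mm high, beside the pump; origin under its centre; stays put
- solvent_bottle: amber bottle, 72 mm wide, 150 mm high, beyond the pump's drive housing; origin under its centre; stays put
- flask: round-bottom flask in a cork ring, 84 mm wide, 125 mm high; origin under its centre; stays put
- wash_bottle: white wash bottle with red spout, 64 mm wide, 172 mm high; origin under its centre; stays put
- spatula: thin steel laboratory spatula lying on the bench, 176 mm long; origin under its middle; stays put
- dish: white porcelain dish, 90 mm wide, 18 mm high; origin under its centre; stays put

How it is judged:
On the way:
1. a fingertip is on the thumbwheel while the gap is still open (contact force between the fingers and thumbwheel above 0.3 N and y of pointer_tip in the frame of index_tip below -0.003 m), for 0.1 s.
At the end, for the whole second after the job is handed in: the pointer stands opposite the index to within 1.5 mm along the scale, and the wheel is at rest (y of pointer_tip in the frame of index_tip between -0.0015 and 0.0015 m and angular speed of thumbwheel below 0.1 rad/s); the robot touches nothing.
It fails at once if the pusher runs more than 3 mm past the index (y of pointer_tip in the frame of index_tip above 0.003 m).
It fails at once if the robot pushes on the pusher or plunger (contact force between any of the fingers, the arm and pusher above 1 N).
It fails at once if another thing on the bench is moved by more than 15 mm or lifted (distance of any of beaker, spare_syringe, vial, solvent_bottle, flask, wash_bottle, spatula, dish from where it was at the start of the episode above 0.015 m).
It also fails if it takes over 61 s, if anything falls off the work surface, if the arm or the gripper's body presses on something with over 40 N, if the wrist force passes 120 N, or if a joint passes its speed limit or range.

### The arm

A 6-joint arm with a two-finger parallel gripper is mounted at the origin on the work surface. World frame = base frame: x ahead of the robot, y to its left, z up, the work surface at z = 0. Lengths are in m, angles in rad, forces in N, time in s.
With the tool pointing down it reaches from about 0.375 to 0.975 m from the base axis. Payload 3.8 kg.
Tool frame: the origin (TCP) lies midway between the tips of the shut fingers; the grasp point (between the pads) lies 19 mm behind it (bot.grip_point_offset is the z of the grasp point in the tool frame, in m); z points along the fingers, y is the line along which they close (so a half turn about z gives the same grasp; the last joint's range is limited). The gripper opens to 85 mm and grips with 20 to 120 N. Pads are 22 mm wide; open, the fingers measure 114 mm over their backs; the gripper's body (76 mm by 85 mm) begins 54 mm behind the grasp point. The pads swing forward as they close: fully open they stand 13 mm farther back than shut.
Start: joints at [1.272, 0.264, 1.604, -0, 1.274, -0.037], TCP at [0.175, 0.652, 0.231] pointing down, gripper open.
Joint ranges: [-2.63, 2.63], [-0.94, 2.18], [0.31, 2.57], [-1.31, 4.45], [0, 2.66], [-2.55, 2.55]. Speed limits (rad/s): [2.57, 2.57, 3.14, 3.14, 3.14, 3.14].

### API

Orientations are given as a rotation vector (axis times angle).
In Python, from workcell import sensors, optics, order, bot gives the robot as it stands.
- The arm moves only by the tool play_rows, never from a script. Its argument "commands" is a list of rows, each a list of 6 numbers: the shift along the tool's x, y, z in cm, then the turn, a rotation vector about the tool's x, y, z in rad. In form: [[dx, dy, dz, wx, wy, wz], ...]. A call has 1 to 5 rows; each row shifts and turns the commanded pose from where the row before left it, along the tool's axes as they then stand; what a row does not reach is not made up. A row lasts 1/12 s, in which the tool goes at most 41.7 mm and 7.16 degrees, less where a joint would pass 70% of its speed; a pose out of reach is approached as far as the arm can. A call with a gripper value outside its range is refused whole. "grip" is the closure, from 0 (fully open) to 1 (shut), set as the call begins (left out, the last holds). The fingers move at their own pace and stop on an object; "force" is the grip in N (left out, the last holds). Time passes only in rows, so rows that do not move let the fingers close. It gives the time, the measured TCP pose, the force, the opening and the grip force at its end, in the units of the state.
- sensors.read_state(): the state, without advancing time (a new reading comes with each control period).
- optics.read_camera(name): name is "side" or "top" or "wrist"; returns the picture (384x512x3 uint8, red, green, blue); there is no depth.
- optics.camera_info(name): a dict with "mtx" (3x3 intrinsics, pixels), "R" (3x3) and "t" (3): a world point X has camera coordinates R X + t. Camera axes: x right, y down, z forward; pixel columns grow to the right and rows downward; lengths in m; the calibration is good to about 2 mm. A picture is of the moment at which its call begins: read the wrist's pose just before it. camera_info takes no time and is no camera call; for the wrist camera it gives the pose at the moment of the call.
- order.finish_job(): hands the job in; it is judged then, once.
The state is a dict: "time": time; "q": joint angles; "joint_vel": joint speeds; "joint_torque": joint torques, N m; "tool_pos": TCP position; "tcp_rot": TCP orientation; "wrist_force": force on the tool from outside, world axes, zero at the start; "torque": the same for the moment, N m; "width": opening from 0.0 (shut) to 1.0 (fully open); "grip_force": force on a finger pad.
Only numpy, scipy, OpenCV 4.12 (cv2) and the standard library are available. Lean on these libraries where they do the work, as an engineer would, in place of code of your own. Each camera call takes 0.05 s, during which the arm holds its last target. There are 200 camera calls.

## Working session

There is one attempt and no reset: what is moved stays moved. The work goes in short steps, Python scripts to look and compute and a tool call to move; the robot and the scene stay as the last step left them, time stands still between calls to the robot, and variables do not carry over. Pictures are saved under pics/ and viewed, at most 10 in all, crops included, and the job is handed in when it is done.

Besides the shell and the picture viewer there is one more tool, called after "Request:" as name(argument=value, ...), one argument or row to a line, values as JSON. play_rows: Moves the arm, as the interface text tells. Its arguments: {"type":"object","properties":{"commands":{"type":"array","items":{"type":"array","items":{"type":"number"}}},"grip":{"type":"number"},"force":{"type":"number"}},"required":["commands"]}

```bash
mkdir -p pics
python3 - <<'E'
from workcell import sensors, optics
import cv2
for n in ("top","side"):
    cv2.imwrite(f"pics/{n}0.png",optics.read_camera(n)[:,:,::-1])
    i=optics.camera_info(n);print(n,i["mtx"].round(1).tolist(),i["R"].round(3).tolist(),i["t"].round(3).tolist())
s=sensors.read_state();print(s["time"],s["tool_pos"],s["tcp_rot"],s["width"])
E
```

```text
top [[435.5, 0.0, 257.4], [0.0, 435.5, 192.4], [0.0, 0.0, 1.0]] [[0.022, -1.0, -0.009], [-0.992, -0.02, -0.126], [0.125, 0.011, -0.992]] [-0.023, 0.519, 1.404]
side [[442.8, 0.0, 254.1], [0.0, 442.8, 191.7], [0.0, 0.0, 1.0]] [[0.868, -0.497, -0.018], [-0.384, -0.646, -0.659], [0.316, 0.579, -0.751]] [-0.476, 0.246, 1.098]
0.1 [0.1744843  0.65136113 0.23003119] [-0.40998607 -3.11435262  0.00324753] 0.9977440243580367
```

View pics/top0.png

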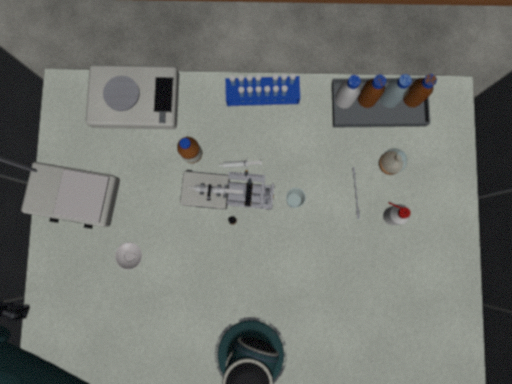

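View pics/side0.png

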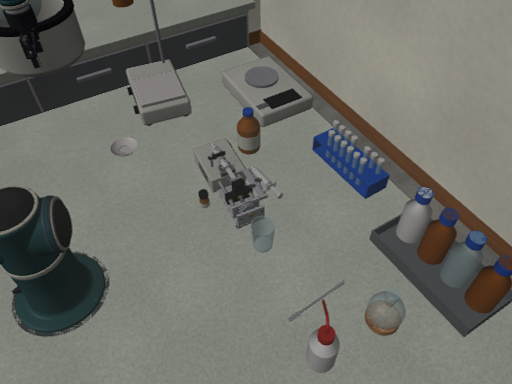

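Top view: the pump spans pixels (180–273, 170–210), with the wheel end at the right near (268,193) beside the beaker (295,198). The scale side is up (world +x). The side view agrees. Next I'll take enlarged crops and rough positions.

```bash
cat > h.py <<'E'
from workcell import sensors, optics
import numpy as np, cv2
def ray(n,u,v,z,info=None):
    i=info or optics.camera_info(n); R=np.array(i["R"]);t=np.array(i["t"])
    d=R.T@np.linalg.inv(i["mtx"])@[u,v,1]; c=-R.T@t
    return c+d*(z-c[2])/d[2]
def proj(X,info):
    p=np.array(info["mtx"])@(np.array(info["R"])@X+info["t"]); return p[:2]/p[2]
E
python3 - <<'E'
from h import *
a=cv2.imread("pics/top0.png")[155:225,170:310]; b=cv2.imread("pics/side0.png")[130:240,180:300]
a=cv2.resize(a,None,fx=5,fy=5,interpolation=3)[:, :700]
cv2.imwrite("pics/topc.png",a)
for u,v,z in((268,193,.06),(181,171,.062),(180,207,.062),(227,209,.062),(295,198,.085),(233,220,.055)): print(u,v,ray("top",u,v,z).round(3))
E
```

```text
268 193 [ 0.514 -0.047  0.06 ]
181 171 [0.581 0.238 0.062]
180 207 [0.463 0.236 0.062]
227 209 [0.46  0.084 0.062]
295 198 [ 0.497 -0.132  0.085]
233 220 [0.425 0.064 0.055]
```

View pics/topc.png

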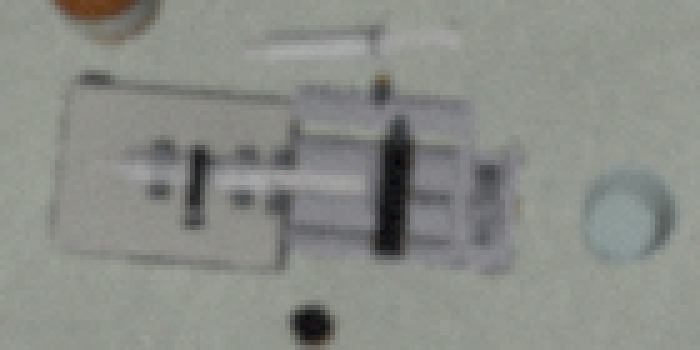

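Top crop: wheel at full-image (267.4,196), index (246,173), pointer tip (250,179), pusher block around (248,195). Next I'll work out the tool axes and wrist camera mounting.

Run:
```python
from h import *
from scipy.spatial.transform import Rotation as Ro
s=sensors.read_state();T=Ro.from_rotvec(s["tcp_rot"]).as_matrix();print("tool axes cols\n",T.round(3))
i=optics.camera_info("wrist");R=np.array(i["R"]);c=-R.T@i["t"];print("cam in tool",(T.T@(c-s["tool_pos"])).round(3),"\ncam axes in tool\n",(T.T@R.T).round(3),np.round(i["mtx"],0).tolist())
w=ray("top",267.4,196,.072);print("wheel",w.round(3),"in tool cm",(T.T@(w-s["tool_pos"])*100).round(1))
print(ray("top",246.2,173,.063).round(4),ray("top",250,179,.063).round(4))
```

```text
tool axes cols
 [[-0.966  0.259 -0.001]
 [ 0.259  0.966 -0.002]
 [ 0.    -0.002 -1.   ]]
cam in tool [ 0.068  0.001 -0.142] 
cam axes in tool
 [[ 0.002 -0.963 -0.269]
 [ 1.     0.001  0.001]
 [-0.001 -0.269  0.963]] [[326.0, 0.0, 260.0], [0.0, 326.0, 186.0], [0.0, 0.0, 1.0]]
wheel [ 0.503 -0.045  0.072] in tool cm [-49.8 -58.7  15.9]
[0.5781 0.0254 0.063 ] [0.5586 0.0126 0.063 ]
```

Request:
play_rows(
  commands=[
    [-2.5,-2.9,0,0,0,0],
    [-2.5,-2.9,0,0,0,0],
    [-2.5,-2.9,0,0,0,0],
    [-2.5,-2.9,0,0,0,0],
    [-2.5,-2.9,0,0,0,0],
  ],
  grip=1,
)

```text
time: 0.52
tool_pos: [0.258, 0.4776, 0.2305]
tcp_rot: [-0.409, -3.115, 0.002]
wrist_force: [0.9, -0.3, -0.6]
width: 0.293
grip_force: 0.0
```

Request:
play_rows(
  commands=[
    [-2.5,-2.9,0,0,0,0],
    [-2.5,-2.9,0,0,0,0],
    [-2.5,-2.9,0,0,0,0],
    [-2.5,-2.9,0,0,0,0],
    [-2.5,-2.9,0,0,0,0],
  ],
)

```text
time: 0.93
tool_pos: [0.3412, 0.3053, 0.2309]
tcp_rot: [-0.409, -3.115, 0.001]
wrist_force: [1.8, 0.2, -0.4]
width: -0.001
grip_force: 0.0
```

Request:
play_rows(
  commands=[
    [-2.5,-2.9,0,0,0,0],
    [-2.5,-2.9,0,0,0,0],
    [-2.5,-2.9,0,0,0,0],
    [-2.5,-2.9,0,0,0,0],
    [-2.5,-2.9,0,0,0,0],
  ],
)

```text
time: 1.35
tool_pos: [0.4244, 0.1329, 0.2311]
tcp_rot: [-0.41, -3.115, -0.0]
wrist_force: [0.2, -0.7, -0.5]
width: -0.005
grip_force: 0.0
```

Request:
play_rows(
  commands=[
    [-2.5,-2.9,0,0,0,0],
    [-2.5,-2.9,0,0,0,0],
    [-2.5,-2.9,0,0,0,0],
    [0,0,0,0,0,-0.1],
    [0,0,0,0,0,-0.1],
  ],
)

```text
time: 1.77
tool_pos: [0.4747, 0.0289, 0.2308]
tcp_rot: [-0.097, -3.139, 0.0]
wrist_force: [-0.1, -0.2, 0.3]
width: -0.001
grip_force: 0.0
```

Run:
```python
from h import *
from scipy.spatial.transform import Rotation as Ro
s=sensors.read_state();print(s["time"],s["tool_pos"],s["wrist_force"],s["width"],Ro.from_rotvec(s["tcp_rot"]).as_matrix().round(3).tolist())
i=optics.camera_info("wrist");np.save("w1.npy",i,allow_pickle=True)
cv2.imwrite("pics/w1.png",optics.read_camera("wrist")[:,:,::-1])
```

```text
1.7667 [0.47466075 0.02887016 0.23077149] [-0.13865687 -0.16601348  0.25337297] -0.00081869822677301 [[-0.998, 0.062, -0.001], [0.062, 0.998, -0.0], [0.001, -0.0, -1.0]]
```

View pics/w1.png

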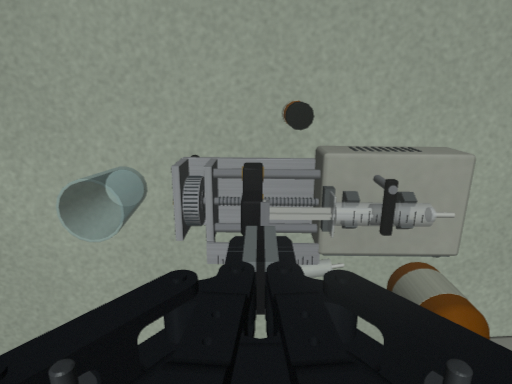

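Wrist view: knurled wheel at about (184–205, 177–225), its plates on either side, pusher at (253,200). The fingers hide the pointer from here. The pump edges are parallel to the image rows.

Run:
```python
from h import *
i=np.load("w1.npy",allow_pickle=True).item()
for u,v,z in((194,201,.072),(194,201,.06),(194,177,.055),(194,225,.055),(218,173,.058),(318,173,.058),(318,148,.062),(465,148,.062),(206,157,.06),(206,264,.06)): print(u,v,ray(0,u,v,z,i).round(4))
```

```text
194 201 [ 0.5018 -0.036   0.072 ]
194 201 [ 0.5056 -0.0388  0.06  ]
194 177 [ 0.482 -0.037  0.055]
194 225 [ 0.5334 -0.0429  0.055 ]
218 173 [ 0.4787 -0.0122  0.058 ]
318 173 [0.4847 0.0866 0.058 ]
318 148 [0.4591 0.0863 0.062 ]
465 148 [0.4676 0.2267 0.062 ]
206 157 [ 0.4617 -0.022   0.06  ]
206 264 [ 0.5766 -0.0341  0.06  ]
```

Request:
play_rows(
  commands=[
    [-2.2,-3.2,0,0,0,0],
    [-2.2,-3.2,0,0,0,0],
    [0,0,4,0,0,0],
    [0,0,4,0,0,0],
    [0,0,3,0,0,0],
  ],
)

```text
time: 2.23
tool_pos: [0.5133, -0.0356, 0.1188]
tcp_rot: [-0.102, -3.138, -0.0]
wrist_force: [-0.1, -1.6, -1.3]
width: -0.001
grip_force: 0.0
```

Request:
play_rows(
  commands=[
    [0,0,2,0,0,0],
    [0,0,1,0,0,0],
    [0,0,0.5,0,0,0],
    [0,0,0,0,0,0],
  ],
)

```text
time: 2.57
tool_pos: [0.5137, -0.0349, 0.0856]
tcp_rot: [-0.097, -3.139, -0.0]
wrist_force: [0.2, 0.3, 0.4]
width: 0.006
grip_force: 0.0
```

Run:
```python
from h import *
s=sensors.read_state();print(s["time"],s["tool_pos"],s["wrist_force"])
i=optics.camera_info("wrist");np.save("w2.npy",i,allow_pickle=True)
cv2.imwrite("pics/w2.png",optics.read_camera("wrist")[:,:,::-1])
```

```text
2.5667 [ 0.51371073 -0.0349437   0.08559575] [0.21757295 0.29238602 0.42867288]
```

View pics/w2.png

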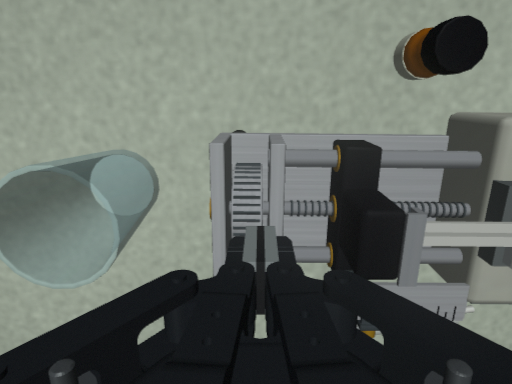

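Wrist view: fingertips centred at column 260, wheel at about column 248 with its axle row at 208. I shift about 5 mm in −y, then touch down. The fingers hide the pointer from here, but the pusher edge at (335,158) can be used to track motion.

Request:
play_rows(
  commands=[
    [0,-0.5,0.6,0,0,0],
    [0,0,0.4,0,0,0],
    [0,0,0.1,0,0,0],
    [0,0,0.1,0,0,0],
    [0,0,0,0,0,0],
  ],
)

```text
time: 3.03
tool_pos: [0.5141, -0.0403, 0.0745]
tcp_rot: [0.097, 3.14, -0.0]
wrist_force: [0.0, 0.5, 0.2]
width: 0.001
grip_force: 0.0
```

Request:
play_rows(
  commands=[
    [0,0,0.1,0,0,0],
    [0,0,0.05,0,0,0],
    [0,0,0,0,0,0],
  ],
)

```text
time: 3.28
tool_pos: [0.5139, -0.0403, 0.0728]
tcp_rot: [-0.097, -3.14, 0.0]
wrist_force: [0.1, 0.5, -0.1]
width: 0.0
grip_force: 0.0
```

Request:
play_rows(
  commands=[
    [0,0,0.05,0,0,0],
    [0,0,0.05,0,0,0],
    [0,0,0,0,0,0],
  ],
)

```text
time: 3.53
tool_pos: [0.5141, -0.0403, 0.072]
tcp_rot: [0.097, 3.14, 0.0]
wrist_force: [-0.8, 0.4, 0.9]
width: -0.003
grip_force: 0.7
```

Request:
play_rows(
  commands=[
    [0,0,0.05,0,0,0],
    [0,0,0,0,0,0],
  ],
)

```text
time: 3.7
tool_pos: [0.5145, -0.0403, 0.072]
tcp_rot: [0.097, 3.139, -0.0]
wrist_force: [-0.2, 0.9, 3.8]
width: 0.003
grip_force: 2.1
```

Request:
play_rows(
  commands=[
    [0.2,0,0.03,0,0,0],
    [0.4,0,0,0,0,0],
    [0.4,0,0,0,0,0],
  ],
)

```text
time: 3.95
tool_pos: [0.505, -0.0397, 0.0719]
tcp_rot: [0.097, 3.137, 0.0]
wrist_force: [0.1, 0.4, 6.0]
width: -0.0
grip_force: 2.9
```

Request:
play_rows(
  commands=[
    [0.4,0,0,0,0,0],
    [0.2,0,0,0,0,0],
    [0,0,0,0,0,0],
  ],
)

```text
time: 4.2
tool_pos: [0.4978, -0.0391, 0.0715]
tcp_rot: [0.097, 3.139, 0.0]
wrist_force: [-1.1, 1.4, 6.7]
width: -0.0
grip_force: 3.2
```

Run:
```python
from h import *
s=sensors.read_state();print(s["time"],s["tool_pos"],s["wrist_force"])
cv2.imwrite("pics/w3.png",optics.read_camera("wrist")[:,:,::-1])
```

```text
4.2 [ 0.49776519 -0.03913659  0.07149737] [-1.06270701  1.44452683  6.70890086]
```

View pics/w3.png

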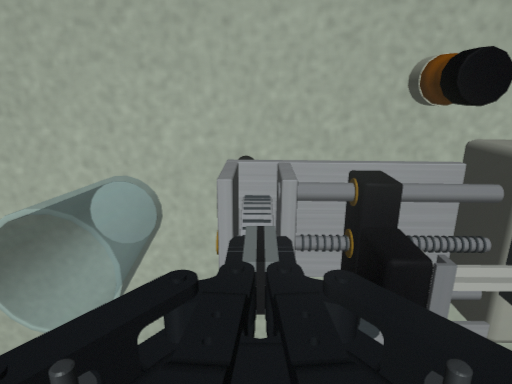

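Fingers are centred on the wheel (column 260). Pressing at about 6 N with contact held. Now repeated strokes.

Request:
play_rows(
  commands=[
    [0.3,0,0,0,0,0],
    [0,0,-0.6,0,0,0],
    [-1.1,0,0,0,0,0],
    [-1.1,0,0,0,0,0],
    [0,0,0.6,0,0,0],
  ],
)

```text
time: 4.67
tool_pos: [0.521, -0.041, 0.0725]
tcp_rot: [0.097, 3.135, -0.001]
wrist_force: [1.4, -1.3, 0.2]
width: 0.002
grip_force: 0.0
```

Request:
play_rows(
  commands=[
    [0,0,0,0,0,0],
    [0.5,0,0,0,0,0],
    [0.6,0,0,0,0,0],
    [0.6,0,0,0,0,0],
    [0.5,0,0,0,0,0],
  ],
)

```text
time: 5.08
tool_pos: [0.4957, -0.0391, 0.0714]
tcp_rot: [0.097, 3.139, -0.0]
wrist_force: [0.3, -0.1, 0.7]
width: 0.004
grip_force: 0.3
```

Request:
play_rows(
  commands=[
    [0,0,0,0,0,0],
    [0,0,-0.6,0,0,0],
    [-1.1,0,0,0,0,0],
    [-1.1,0,0,0,0,0],
    [0,0,0.6,0,0,0],
  ],
)

```text
time: 5.5
tool_pos: [0.5214, -0.041, 0.0725]
tcp_rot: [0.097, 3.134, -0.001]
wrist_force: [0.3, -1.1, 0.6]
width: 0.002
grip_force: 0.0
```

Request:
play_rows(
  commands=[
    [0,0,0,0,0,0],
    [0.5,0,0,0,0,0],
    [0.6,0,0,0,0,0],
    [0.6,0,0,0,0,0],
    [0.5,0,0,0,0,0],
  ],
)

```text
time: 5.92
tool_pos: [0.4959, -0.0391, 0.0714]
tcp_rot: [0.097, 3.138, -0.0]
wrist_force: [0.5, -0.3, 1.0]
width: 0.002
grip_force: 0.4
```

Request:
play_rows(
  commands=[
    [0,0,-3,0,0,0],
    [0,0,-4,0,0,0],
    [-3.5,1.5,0,0,0,0],
    [-3.5,1.5,0,0,0,0],
    [0,0,0,0,0,0],
  ],
)

```text
time: 6.33
tool_pos: [0.5727, -0.0121, 0.1421]
tcp_rot: [0.096, 3.134, 0.001]
wrist_force: [0.8, -0.7, 0.3]
width: 0.001
grip_force: 0.0
```

Run:
```python
from h import *
s=sensors.read_state();print(s["time"],s["tool_pos"])
i=optics.camera_info("wrist");np.save("w4.npy",i,allow_pickle=True)
im=optics.read_camera("wrist")[:,:,::-1]
cv2.imwrite("pics/w4full.png",im)
cv2.imwrite("pics/w4.png",cv2.resize(im[100:250,220:420],None,fx=4,fy=4,interpolation=2))
```

```text
6.3333 [ 0.57265121 -0.01207506  0.14212682]
```

View pics/w4.png

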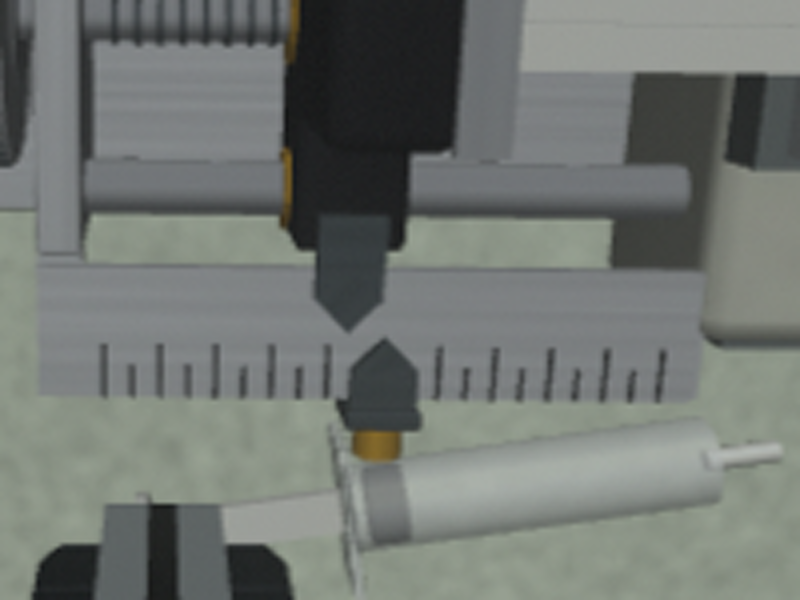

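Crop: pointer tip at (348,331), index tip at (384,339), so in the full image (307,182.8) and (316,184.8).

Run:
```python
from h import *
i=np.load("w4.npy",allow_pickle=True).item()
a=ray(0,307,182.8,.063,i);b=ray(0,316,184.8,.063,i);d=np.array([.06,.998,0])
print(a,b,(b-a)@d*1000)
```

```text
[0.56678183 0.02222703 0.063     ] [0.56861723 0.02850694 0.063     ] 6.37747047774087
```

Request:
play_rows(
  commands=[
    [2.4,-1.5,0,0,0,0],
    [2.4,-1.5,0,0,0,0],
    [0,0,3.4,0,0,0],
    [0,0,3.0,0,0,0],
    [0,0,0.6,0,0,0],
  ],
)

```text
time: 6.8
tool_pos: [0.5174, -0.0413, 0.0714]
tcp_rot: [0.098, 3.138, -0.001]
wrist_force: [1.3, -0.5, 26.7]
width: 0.002
grip_force: 12.9
```

Request:
play_rows(
  commands=[
    [0,0,0,0,0,0],
    [0.5,0,0,0,0,0],
    [0.6,0,0,0,0,0],
    [0.6,0,0,0,0,0],
    [0.5,0,0,0,0,0],
  ],
)

```text
time: 7.22
tool_pos: [0.4944, -0.0395, 0.0712]
tcp_rot: [-0.097, -3.14, 0.001]
wrist_force: [0.6, 0.4, 0.5]
width: -0.002
grip_force: 0.1
```

Request:
play_rows(
  commands=[
    [0,0,0,0,0,0],
    [0,0,-0.6,0,0,0],
    [-1.1,0,0,0,0,0],
    [-1.1,0,0,0,0,0],
    [0,0,0.6,0,0,0],
  ],
)

```text
time: 7.63
tool_pos: [0.5213, -0.0409, 0.0725]
tcp_rot: [0.097, 3.134, -0.001]
wrist_force: [0.4, -0.4, 0.9]
width: -0.001
grip_force: 0.0
```

Request:
play_rows(
  commands=[
    [0,0,0,0,0,0],
    [0.5,0,0,0,0,0],
    [0.6,0,0,0,0,0],
    [0.6,0,0,0,0,0],
    [0.5,0,0,0,0,0],
  ],
)

```text
time: 8.05
tool_pos: [0.4959, -0.0391, 0.0715]
tcp_rot: [0.097, 3.138, 0.0]
wrist_force: [0.1, 0.2, 1.0]
width: 0.002
grip_force: 0.4
```

Request:
play_rows(
  commands=[
    [0,0,-3,0,0,0],
    [0,0,-4,0,0,0],
    [-3.5,1.5,0,0,0,0],
    [-3.5,1.5,0,0,0,0],
    [0,0,0,0,0,0],
  ],
)

```text
time: 8.47
tool_pos: [0.5727, -0.012, 0.1421]
tcp_rot: [0.095, 3.134, 0.002]
wrist_force: [0.2, 0.2, -0.7]
width: -0.002
grip_force: 0.0
```

Run:
```python
from h import *
s=sensors.read_state();print(s["time"],s["tool_pos"])
i=optics.camera_info("wrist");np.save("w5.npy",i,allow_pickle=True)
im=optics.read_camera("wrist")[:,:,::-1]
cv2.imwrite("pics/w5.png",cv2.resize(im[150:220,270:360],None,fx=8,fy=8,interpolation=2))
```

```text
8.4667 [ 0.57268095 -0.01197559  0.14209714]
```

View pics/w5.png

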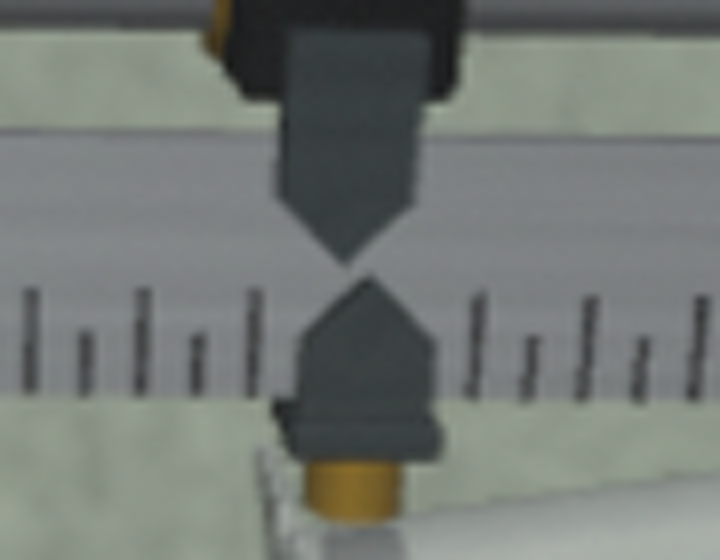

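Crop: pointer tip at (346,265), index tip at (371,275), i.e. 3.1 px or about 2.2 mm remaining. Each stroke has given about 2.1 mm, so one more identical stroke.

Request:
play_rows(
  commands=[
    [2.4,-1.5,0,0,0,0],
    [2.4,-1.5,0,0,0,0],
    [0,0,3.4,0,0,0],
    [0,0,3.0,0,0,0],
    [0,0,0.6,0,0,0],
  ],
)

```text
time: 8.93
tool_pos: [0.5173, -0.0412, 0.0714]
tcp_rot: [0.098, 3.138, -0.001]
wrist_force: [1.1, -0.6, 26.9]
width: -0.003
grip_force: 12.9
```

Request:
play_rows(
  commands=[
    [0,0,0,0,0,0],
    [0.5,0,0,0,0,0],
    [0.6,0,0,0,0,0],
    [0.6,0,0,0,0,0],
    [0.5,0,0,0,0,0],
  ],
)

```text
time: 9.35
tool_pos: [0.4944, -0.0395, 0.0712]
tcp_rot: [-0.097, -3.14, 0.001]
wrist_force: [0.1, -0.3, -0.3]
width: 0.001
grip_force: 0.1
```

Request:
play_rows(
  commands=[
    [0,0,-3,0,0,0],
    [0,0,-4,0,0,0],
    [-3.5,1.5,0,0,0,0],
    [-3.5,1.5,0,0,0,0],
    [0,0,0,0,0,0],
  ],
)

```text
time: 9.77
tool_pos: [0.5715, -0.0122, 0.1418]
tcp_rot: [0.096, 3.135, 0.001]
wrist_force: [0.6, -0.2, 0.4]
width: 0.002
grip_force: 0.0
```

Run:
```python
from h import *
s=sensors.read_state();print(s["time"],s["tool_pos"])
im=optics.read_camera("wrist")[:,:,::-1]
cv2.imwrite("pics/w6.png",cv2.resize(im[150:220,270:360],None,fx=8,fy=8,interpolation=2))
```

```text
9.7667 [ 0.57149862 -0.01217109  0.14183872]
```

View pics/w6.png

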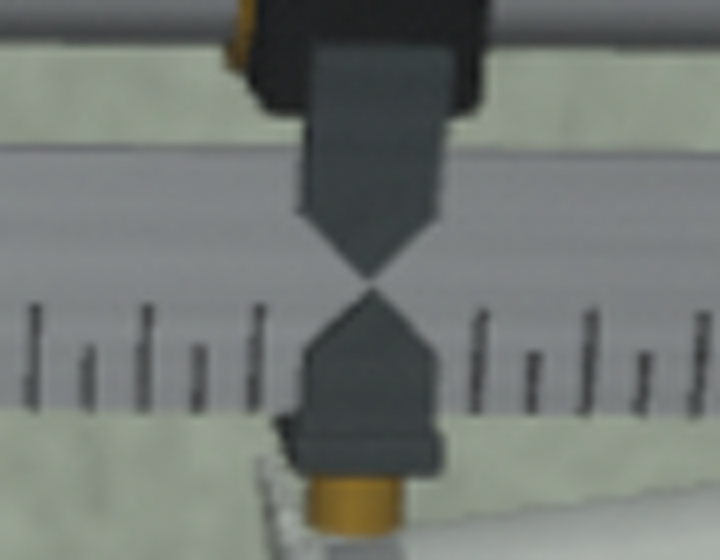

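The tips now stand opposite each other, pointer at (371,278) and index at (374,288), under 0.4 mm apart. The finger is well clear of the pump, so I hand in.

```bash
python3 -c "
from workcell import order; print(order.finish_job())"
```

```text
the job is handed in; nothing more can be done
None
```

The job is handed in: after six thumbwheel strokes the pointer stands opposite the index to within about 0.4 mm by the wrist camera, and the finger is off the wheel; no pass/fail result came back.

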